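Find the unlatched access plate on the projector's base cover and push it open

ROBOT

A 6-joint arm with a two-finger parallel gripper is mounted at the origin on the work surface. World frame = base frame: x ahead of the robot, y to its left, z up, the work surface at z = 0. Lengths are in mm, angles in rad, forces in N, time in s.
With the tool pointing down it reaches from about 250 to 850 mm from the base axis. Payload 12.5 kg.
Tool frame: the origin (TCP) lies between the finger pads; the fingertips stand 22 mm ahead of it and the grasp point (between the pads) lies 3 mm ahead of it; z points along the fingers, y is the direction in which the jaws open and shut (so a half turn about z gives the same grasp; the last joint's range is limited). The gripper opens to 93 mm and grips with 3 to 60 N. Pads are 15 mm wide; open, the fingers measure 128 mm over their backs; the gripper's body (75 mm by 188 mm) begins 65 mm behind the grasp point.
Start: joints at [-1.331, 0.351, 1.652, -0, 1.139, -0.085], TCP at [175.535, -521.222, 240.633] pointing down, gripper open.
Joint ranges: [-2.75, 2.75], [-0.79, 2.1], [0.01, 2.65], [-1.57, 4.71], [0.07, 3.14], [-2.87, 2.87]. Speed limits (rad/s): [2.22, 2.22, 2.79, 3.14, 3.14, 3.14].

INTERFACE

Orientations are given as a rotation vector (axis times angle).
In Python, from bench import env, read_camera, get_calibration, order gives the robot as it stands. The module is installed in compiled form; this text tells all that it offers.
- The arm moves only by the tool send_rows, never from a script. Its arguments are lists of equal length, an entry for each row: "slide": the shift along the tool's x, y, z scaled (see below), a list of three; "turn": the turn about the tool's z scaled (see below); "grip": the finger opening in mm, from 0 to 93. In form: {"slide": [[x, y, z], ...], "turn": [turn, ...], "grip": [grip, ...]}. A call has 1 to 5 rows; each row shifts and turns the pose as measured when the row begins, along the tool's axes as they then stand; what a row does not reach is not made up. The controller multiplies each number of a shift by 250 mm and each number of a turn by 90 degrees. A row lasts 1/12 s, in which the tool goes at most 41.7 mm and 7.16 degrees, less where a joint would pass 70% of its speed; a pose out of reach is approached as far as the arm can. A call with a number of a shift or a turn outside -1 to 1 is refused whole. A call with a gripper value outside its range is refused whole. The fingers move at their own pace and stop on an object; "newtons" is the grip in N (left out, the last holds). Time passes only in rows, so rows that do not move let the fingers close. It gives the time, the measured TCP pose, the force and the opening at its end, in the units of the state.
- env.get_state(): the state, without advancing time (a new reading comes with each control period).
- read_camera(name): name is "side" or "top"; returns the picture (384x512x3 uint8, red, green, blue); there is no depth.
- get_calibration(name): a dict with "intrinsics" (3x3 intrinsics, pixels), "xyz" and "attitude" of the camera in the world. Camera axes: x right, y up, looking along -z (the intrinsics and any distortion apply to the point x, -y, -z); pixel columns grow to the right and rows downward; lengths in mm; the calibration is good to about 2 mm. A picture is of the moment at which its call begins. get_calibration takes no time and is no camera call.
- order.finish_job(): hands the job in, once; it reports no verdict.
The state is a dict: "clock": time; "joints": joint angles; "dq": joint speeds; "tau": joint torques, N m; "ee_pos": TCP position; "eef_rot": TCP orientation; "wrist_force": force on the tool from outside, world axes, zero at the start; "moment": the same for the moment, N m; "finger_gap": finger opening in mm.
Only numpy, scipy, OpenCV 4.12 (cv2) and the standard library are available. Lean on these libraries where they do the work, as an engineer would, in place of code of your own. Each camera call takes 0.05 s, during which the arm holds its last target. There are 200 camera calls.

TASK

One of the four identical aluminium plates in the blue base cover has been left unlatched: press the plates gently, one after another, on their round finger marks until you find the one that rocks, then open it fully, as far as its stop, by pushing its marked half down, and leave it open so that the levelling screw beneath can be reached. Do not force the latched plates, do not lift or grip the raised half, and leave the gauges and tools where they are.

Things in the scene. Friction and masses are not known exactly. Their poses are not given: they have to be found in the camera images.
- cover: blue base cover of the profile projector, fixed on the bench: 190 mm (its x) by 500 mm (its y), top 75 mm above the bench. Origin: centre of its underside; +x is the side away from the robot (turned at most 0.25 rad). Four wells in a row along y, 120 mm apart, 136 x 81 mm, 69 mm deep, each closed by a flush plate. On each 39 mm land between wells stands a small gauge, at most 22 mm tall
- place_1 (a point): centre of the top face of the level plate in well 1, counted from the robot's right (cover y = -180 mm). Axes as the cover's; fixed to the cover. The plate is 130 mm (x) by 75 mm (y), 6 mm thick, and pivots about the y line through its middle. A round finger mark 22 mm across, 42 mm from the middle towards +x (far half), shows where to press
- place_2 (a point): centre of the top face of the level plate in well 2, counted from the robot's right (cover y = -60 mm). Axes as the cover's; fixed to the cover. The plate is 130 mm (x) by 75 mm (y), 6 mm thick, and pivots about the y line through its middle. A round finger mark 22 mm across, 42 mm from the middle towards +x (far half), shows where to press
- place_3 (a point): centre of the top face of the level plate in well 3, counted from the robot's right (cover y = 60 mm). Axes as the cover's; fixed to the cover. The plate is 130 mm (x) by 75 mm (y), 6 mm thick, and pivots about the y line through its middle. A round finger mark 22 mm across, 42 mm from the middle towards +x (far half), shows where to press
- place_4 (a point): centre of the top face of the level plate in well 4, counted from the robot's right (cover y = 180 mm). Axes as the cover's; fixed to the cover. The plate is 130 mm (x) by 75 mm (y), 6 mm thick, and pivots about the y line through its middle. A round finger mark 22 mm across, 42 mm from the middle towards +x (far half), shows where to press
- plate_a (a joint): tilt (rad) of one of the four plates; in which well it lies is not told and changes. 0 level, positive far (+x) half down. Latched plates are sprung: 10 N on the finger mark dips it under 1 mm (0.02 rad), 50 N (0.08 rad) strains the latch. The unlatched one turns with 3 N on its mark, 4 to 6 N nearer the pivot, stays where left, and has stops at -0.09 and 0.7 (open)
- plate_b (a joint): tilt (rad) of one of the four plates; in which well it lies is not told and changes. 0 level, positive far (+x) half down. Latched plates are sprung: 10 N on the finger mark dips it under 1 mm (0.02 rad), 50 N (0.08 rad) strains the latch. The unlatched one turns with 3 N on its mark, 4 to 6 N nearer the pivot, stays where left, and has stops at -0.09 and 0.7 (open)
- plate_c (a joint): tilt (rad) of one of the four plates; in which well it lies is not told and changes. 0 level, positive far (+x) half down. Latched plates are sprung: 10 N on the finger mark dips it under 1 mm (0.02 rad), 50 N (0.08 rad) strains the latch. The unlatched one turns with 3 N on its mark, 4 to 6 N nearer the pivot, stays where left, and has stops at -0.09 and 0.7 (open)
- plate_d (a joint): tilt (rad) of one of the four plates; in which well it lies is not told and changes. 0 level, positive far (+x) half down. Latched plates are sprung: 10 N on the finger mark dips it under 1 mm (0.02 rad), 50 N (0.08 rad) strains the latch. The unlatched one turns with 3 N on its mark, 4 to 6 N nearer the pivot, stays where left, and has stops at -0.09 and 0.7 (open)
- ring_gauge: plain steel ring gauge, 28 mm outside diameter, 14 mm bore, 14 mm tall, standing on the cover between two plates. Origin: centre of its underside. Leave alone
- gauge_block: small steel gauge block, 35 x 12 x 20 mm tall, standing on the cover between two plates. Origin: centre of its underside. Leave alone
- vee_block: small dark steel V-block, 32 x 26 x 22 mm tall, standing on the cover between two plates. Origin: centre of its underside. Leave alone
- caliper: digital caliper lying flat on the bench at the robot's left, pointing away from it, 220 mm long (along its y), 13 mm thick. Origin: underside of its beam, half way along. Leave alone
- turned_part: turned steel part standing on the bench at the robot's left, flange 48 mm across and 18 mm thick with a 22 mm spigot, 63 mm tall in all. Origin: centre of its underside. Leave alone
- screwdriver: screwdriver lying on the bench at the robot's right, under 40 mm tall. Leave alone
- cleaner_jar: amber glass jar, 56 mm diameter, 70 mm tall, on the bench at the robot's right. Origin: centre of its underside. Leave alone

How it is judged:
By the outcome, as a careful person would: the job done as asked, in the order asked, and still so for the second after the job is handed in, with the robot touching nothing.
It also fails if it takes over 45 s, if anything falls off the work surface, if the arm or the gripper's body presses on something with over 40 N, if the wrist force passes 120 N, or if a joint passes its speed limit or range.

## Working session

There is one attempt and no reset: what is moved stays moved. The work goes in short steps, Python scripts to look and compute and a tool call to move; the robot and the scene stay as the last step left them, time stands still between calls to the robot, and variables do not carry over. Pictures are saved under pics/ and viewed, about 8 in all and at most 12, crops included, and the job is handed in when it is done.

Besides the shell and the picture viewer there is one more tool, called after "Call:" as name(argument=value, ...) on one line, values as JSON. send_rows: Moves the arm, as the interface text tells. Shifts and turns lie within -1 to 1; 1 stands for 250 mm of shift or 90 degrees of turn. Its arguments: {"type":"object","properties":{"slide":{"type":"array","items":{"type":"array","items":{"type":"number"}}},"turn":{"type":"array","items":{"type":"number"}},"grip":{"type":"array","items":{"type":"number"}},"newtons":{"type":"number"}},"required":["slide","turn","grip"]}

```bash
mkdir -p pics; python3 - <<'E'
from bench import env, read_camera, get_calibration
import cv2
for n in("top","side"):
    cv2.imwrite(f"pics/{n}0.png",cv2.resize(read_camera(n)[:,:,::-1],(800,600),interpolation=cv2.INTER_CUBIC)); print(n,get_calibration(n))
s=env.get_state();print(s)
E
```

```text
top {'intrinsics': array([[469.64723498,   0.        , 254.91901128],
       [  0.        , 469.64723498, 197.25823805],
       [  0.        ,   0.        ,   1.        ]]), 'xyz': array([ 142.39393077,   -8.52385842, 1631.32439332]), 'attitude': array([ 0.17501068, -0.1649661 , -1.54618979])}
side {'intrinsics': array([[356.70119946,   0.        , 251.5028722 ],
       [  0.        , 356.70119946, 193.1547847 ],
       [  0.        ,   0.        ,   1.        ]]), 'xyz': array([440.08263727, 778.01962693, 768.48721547]), 'attitude': array([ 0.05294949, -1.26974541, -2.84622639])}
{'clock': 0.1, 'joints': array([-1.33062541e+00,  3.51216482e-01,  1.65233463e+00,  1.25457249e-05,
        1.13910553e+00, -8.45459890e-02]), 'dq': array([ 0.00140791, -0.00110399, -0.00021636, -0.00091501, -0.00047004,
       -0.00127927]), 'tau': array([ 2.49865485e-05, -4.98029816e+01, -2.85705382e+01,  7.00345729e-02,
        2.39415164e-02, -5.00149315e-05]), 'ee_pos': array([ 175.46102768, -520.9678508 ,  240.14623824]), 'eef_rot': array([-3.09923056e+00, -5.07646418e-01,  1.12039564e-04]), 'wrist_force': array([-0.55871524,  0.17507614,  0.43292421]), 'moment': array([0.02068839, 0.01219698, 0.05351748]), 'finger_gap': 92.97746993947487}
```

View pics/top0.png

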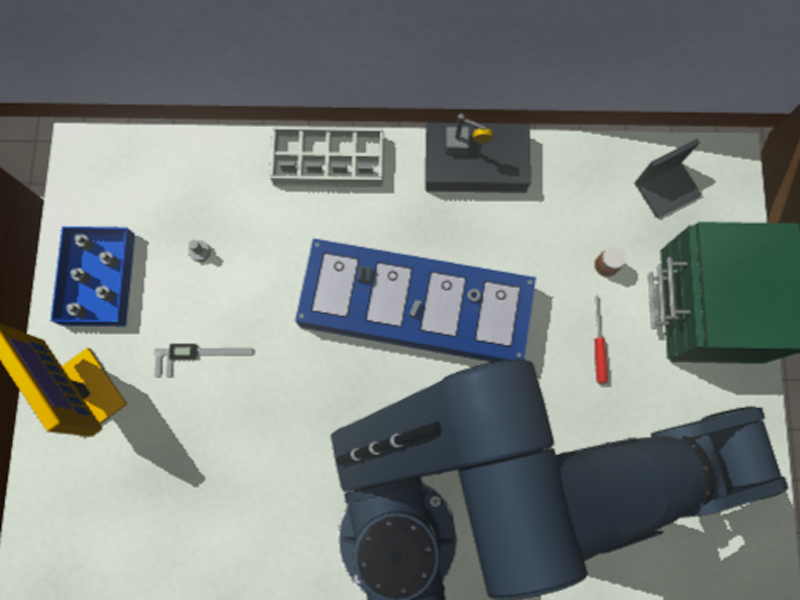

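View pics/side0.png

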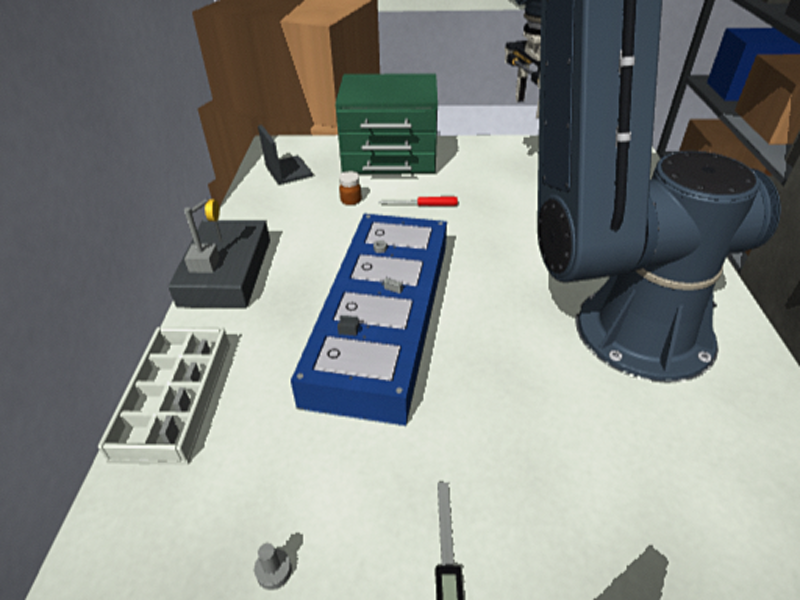

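The top view shows the marks of wells 1 to 4 at (501,295), (446,285), (392,276) and (339,266). In the side view they are at (380,233), (367,267), (351,307) and (334,354). The gauges stand on the lands between the wells. Next I fit the cover pose from both views.

```bash
cat > h.py <<'E'
import numpy as np
from scipy.spatial.transform import Rotation as R
from bench import env, read_camera, get_calibration
def ray(n,px,z):
    c=get_calibration(n);d=np.linalg.inv(c["intrinsics"])@[(px[0]+.5)/1.5625-.5,(px[1]+.5)/1.5625-.5,1]
    d=R.from_rotvec(c["attitude"]).apply(d*[1,-1,-1]);o=c["xyz"]
    return o+d*(z-o[2])/d[2]
E
python3 - <<'E'
from h import *
M={"top":[(501,295),(446,285),(392,276),(339,266)],"side":[(380,233),(367,267),(351,307),(334,354)]}
L=np.array([[42,y] for y in(-180,-60,60,180)])
for n in M:
    P=np.array([ray(n,p,75)[:2] for p in M[n]]);print(n,P.round(1).tolist())
    a=P-P.mean(0);b=L-L.mean(0);th=np.arctan2((b[:,0]*a[:,1]-b[:,1]*a[:,0]).sum(),(a*b).sum())
    c,s=np.cos(th),np.sin(th);o=P.mean(0)-np.array([[c,-s],[s,c]])@L.mean(0);print(th,o)
for p in [(366,275),(417,308),(474,295)]:print("gauge",ray("top",p,95))
s=env.get_state();print(R.from_rotvec(s["eef_rot"]).as_matrix().round(3))
E
```

```text
top [[519.5, -217.9], [539.9, -98.0], [558.2, 20.5], [579.0, 137.6]]
-0.16446861532393772 [507.70673732 -32.56737619]
side [[519.5, -217.6], [539.2, -98.9], [560.4, 20.4], [578.3, 138.7]]
-0.16476303464157122 [507.92848782 -32.48218562]
gauge [554.13345893  76.48943751  95.        ]
gauge [482.85566325 -34.91234279  95.        ]
gauge [ 513.64372368 -157.15160275   95.        ]
[[ 0.948  0.319 -0.   ]
 [ 0.319 -0.948  0.001]
 [ 0.    -0.001 -1.   ]]
```

The two views agree to within 1 mm: cover origin (507.8, -32.5), yaw -0.1645. First I turn the jaws parallel to the cover's y axis and close the fingers.

Call:
send_rows(slide=[[0,0,0],[0,0,0],[0,0,0],[0,0,0],[0,0,0]], turn=[0.078,0.078,0.078,0.077,0], grip=[0,0,0,0,0], newtons=10)

```text
clock: 0.52
ee_pos: [175.2, -520.0, 238.5]
eef_rot: [-3.124, 0.282, 0.002]
wrist_force: [-0.4, -0.2, 0.7]
finger_gap: 64.2
```

Call:
send_rows(slide=[[0.1,-0.12,0],[0.1,-0.12,0],[0.1,-0.12,0],[0.1,-0.12,0],[0.1,-0.12,0]], turn=[0,0,0,0,0], grip=[0,0,0,0,0])

```text
clock: 0.93
ee_pos: [324.4, -393.1, 237.4]
eef_rot: [-3.126, 0.265, 0.005]
wrist_force: [0.3, -0.6, 0.7]
finger_gap: 30.8
```

```bash
cat >> h.py <<'E'
def todo(local,z):
    "scaled tool shift to cover point, tool z down; with force"
    s=env.get_state();T=R.from_rotvec(s["eef_rot"]).as_matrix();t=-0.1646
    p=np.array([507.8+np.cos(t)*local[0]-np.sin(t)*local[1],-32.5+np.sin(t)*local[0]+np.cos(t)*local[1],z])
    cx=np.array([np.cos(t),np.sin(t),0]);ang=np.arctan2(cx@T[:,1],cx@T[:,0])
    print(s["clock"],s["ee_pos"].round(1),s["wrist_force"].round(1),s["finger_gap"],"shift",(T.T@(p-s["ee_pos"])/250).round(4),"turn",ang/(np.pi/2), "z",T[:,2].round(4))
E
python3 -c "
from h import *
todo((42,-180),140)"
```

```text
0.9333 [ 324.4 -393.1  237.4] [ 0.3 -0.6  0.7] 30.811053668427725 shift [ 0.6529 -0.8246  0.391 ] turn -0.0030280297604867363 z [-0.0026  0.0048 -1.    ]
```

Call:
send_rows(slide=[[0.1,-0.125,0],[0.1,-0.125,0],[0.1,-0.125,0.02],[0.1,-0.125,0.05],[0.1,-0.125,0.05]], turn=[0,0,0,0,0], grip=[0,0,0,0,0])

```text
clock: 1.35
ee_pos: [475.9, -254.4, 210.2]
eef_rot: [-3.131, 0.23, -0.001]
wrist_force: [-0.0, -0.6, 0.0]
finger_gap: 1.0
```

```bash
python3 -c "
from h import *
todo((42,-180),130)"
```

```text
1.35 [ 475.9 -254.4  210.2] [-0.  -0.6  0. ] 1.01582595394372 shift [ 0.1514 -0.1731  0.3212] turn 0.011561029502653244 z [ 7.0e-04  2.2e-03 -1.0e+00]
```

Call:
send_rows(slide=[[0.1,-0.12,0.05],[0.05,-0.05,0.1],[0,0,0.1],[0,0,0.06],[0,0,0]], turn=[0.012,0,0,0,0], grip=[0,0,0,0,0])

```text
clock: 1.77
ee_pos: [524.8, -209.2, 127.8]
eef_rot: [-3.131, 0.211, -0.0]
wrist_force: [-0.3, 0.6, 0.4]
finger_gap: 0.4
```

```bash
python3 - <<'E'
from h import *
import cv2
todo((42,-180),100)
a=read_camera("side")[100:300,150:350,::-1];b=read_camera("top")[130:250,170:370,::-1]
cv2.imwrite("pics/a1.png",np.vstack([cv2.resize(a,(600,600),interpolation=cv2.INTER_CUBIC)]))
E
```

```text
1.7667 [ 524.8 -209.2  127.8] [-0.3  0.6  0.4] 0.4255662320694741 shift [-0.0159  0.0339  0.1112] turn 0.01923950097280616 z [ 4.0e-04  3.5e-03 -1.0e+00]
```

View pics/a1.png

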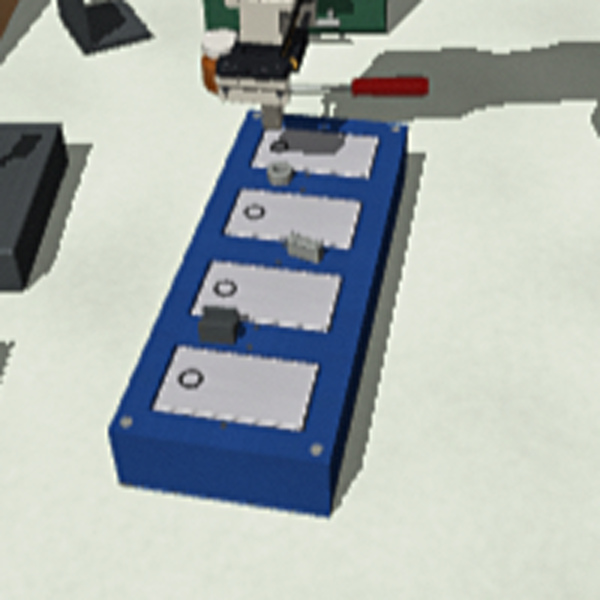

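The closed fingertips, at (272,118), hang over mark 1. I correct the position and lower towards first contact, expected near TCP z 97.

Call:
send_rows(slide=[[-0.016,0.034,0.05],[0,0,0.05],[0,0,0],[0,0,0.005],[0,0,0.005]], turn=[0.019,0,0,0,0], grip=[0,0,0,0,0])

```text
clock: 2.28
ee_pos: [522.4, -220.5, 107.6]
eef_rot: [3.13, -0.255, 0.017]
wrist_force: [0.2, 0.3, -0.1]
finger_gap: 0.5
```

```bash
python3 - <<'E'
from h import *
todo((42,-180),97)
E
```

```text
2.2833 [ 522.4 -220.5  107.6] [ 0.2  0.3 -0.1] 0.468079074681481 shift [-0.0134 -0.0125  0.0423] turn 0.0012598191769906788 z [ 0.0106 -0.0017 -0.9999]
```

Call:
send_rows(slide=[[-0.012,-0.012,0.02],[0,0,0.015],[0,0,0.005],[0,0,0.008],[0,0,0.008]], turn=[0,0,0,0,0], grip=[0,0,0,0,0])

```text
clock: 2.7
ee_pos: [521.0, -216.9, 94.6]
eef_rot: [3.129, -0.252, 0.021]
wrist_force: [-2.3, 1.1, 3.9]
finger_gap: 0.3
```

```bash
python3 - <<'E'
from h import *
todo((42,-180),97)
E
```

```text
2.7 [ 521.  -216.9   94.6] [-2.3  1.1  3.9] 0.2637473026001503 shift [-0.0046  0.0011 -0.0097] turn 0.0025868868576323567 z [ 0.0134 -0.0033 -0.9999]
```

Call:
send_rows(slide=[[0,0,0.006]], turn=[0], grip=[0])

```text
clock: 2.78
ee_pos: [521.0, -216.9, 93.1]
eef_rot: [3.129, -0.251, 0.021]
wrist_force: [-1.9, 0.0, 4.0]
finger_gap: 0.7
```

Call:
send_rows(slide=[[0,0,0.006]], turn=[0], grip=[0])

```text
clock: 2.87
ee_pos: [520.9, -216.9, 91.6]
eef_rot: [3.129, -0.251, 0.021]
wrist_force: [-2.3, 0.5, 4.4]
finger_gap: 0.4
```

The plate yields about 3 mm at a steady 4 N, where a latched one would dip under 1 mm at 10 N. Well 1 is therefore the unlatched plate, and I keep pushing down.

Call:
send_rows(slide=[[0,0,0.015],[0,0,0.015],[0,0,0.015],[0,0,0.015]], turn=[0,0,0,0], grip=[0,0,0,0])

```text
clock: 3.2
ee_pos: [521.5, -217.2, 76.4]
eef_rot: [3.129, -0.251, 0.022]
wrist_force: [-1.1, 0.0, 3.7]
finger_gap: 0.3
```

```bash
python3 - <<'E'
from h import *
import cv2
todo((42,-180),68)
a=read_camera("side")[110:230,190:310,::-1]
cv2.imwrite("pics/a2.png",cv2.resize(a,(600,600),interpolation=cv2.INTER_CUBIC))
E
```

```text
3.2 [ 521.5 -217.2   76.4] [-1.1  0.   3.7] 0.31913803998439105 shift [-0.0075  0.0002  0.0336] turn 0.002722504513564924 z [ 0.014  -0.0039 -0.9999]
```

View pics/a2.png

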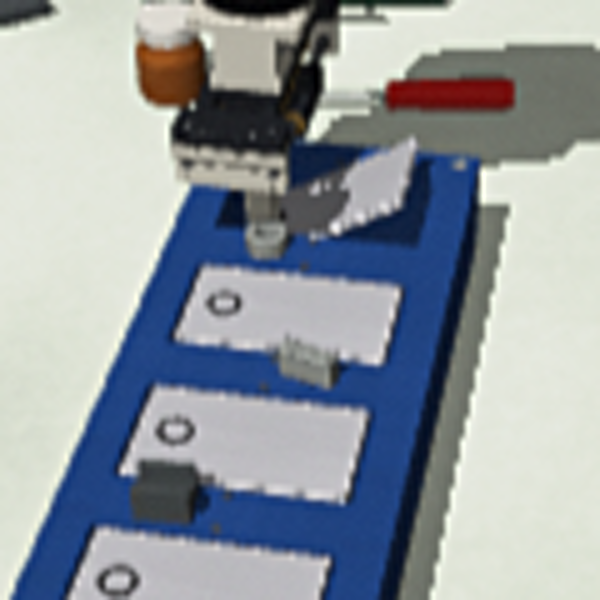

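The near half of plate 1 has risen, with its edge at about (412,145). The fingers are in the well and clear of the ring gauge. I continue to the stop.

Call:
send_rows(slide=[[0,0,0.012],[0,0,0.012]], turn=[0,0], grip=[0,0])

```text
clock: 3.42
ee_pos: [521.9, -217.3, 69.5]
eef_rot: [3.128, -0.251, 0.024]
wrist_force: [0.2, 0.3, 4.0]
finger_gap: 0.6
```

Call:
send_rows(slide=[[0,0,0.006]], turn=[0], grip=[0])

```text
clock: 3.5
ee_pos: [522.0, -217.4, 67.6]
eef_rot: [3.128, -0.251, 0.024]
wrist_force: [0.5, -0.2, 6.5]
finger_gap: 0.4
```

Call:
send_rows(slide=[[0,0,0.006]], turn=[0], grip=[0])

```text
clock: 3.58
ee_pos: [522.6, -217.6, 66.5]
eef_rot: [3.128, -0.251, 0.026]
wrist_force: [0.1, 0.6, 15.2]
finger_gap: 0.3
```

Call:
send_rows(slide=[[0,0,0.005]], turn=[0], grip=[0])

```text
clock: 3.67
ee_pos: [523.5, -217.9, 65.8]
eef_rot: [3.127, -0.251, 0.029]
wrist_force: [-0.3, 0.8, 11.1]
finger_gap: 0.2
```

The force jumped to 15 N and the tip then slid along a slope of about 0.7 rad, so the plate is at its stop. I retract straight up and away from the raised half.

Call:
send_rows(slide=[[0,0,-0.03],[0,0,-0.08],[0,0,-0.12],[0,0,-0.15],[0,0,-0.15]], turn=[0,0,0,0,0], grip=[0,0,0,0,0])

```text
clock: 4.08
ee_pos: [517.1, -215.1, 194.7]
eef_rot: [-3.129, 0.252, -0.005]
wrist_force: [0.6, -0.7, -0.8]
finger_gap: 0.7
```

Call:
send_rows(slide=[[0,0,-0.15],[0,0.12,-0.1],[0,0.15,0],[0,0.15,0],[0,0.15,0]], turn=[0,0,0,0,0], grip=[0,0,0,0,0])

```text
clock: 4.5
ee_pos: [495.9, -355.0, 271.0]
eef_rot: [3.131, -0.238, 0.022]
wrist_force: [0.9, -0.1, 0.2]
finger_gap: 0.3
```

Call:
send_rows(slide=[[0,0.1,0],[0,0,0],[0,0,0]], turn=[0,0,0], grip=[0,0,0])

```text
clock: 4.75
ee_pos: [489.3, -386.7, 271.0]
eef_rot: [3.129, -0.247, 0.021]
wrist_force: [-0.2, -0.2, -0.3]
finger_gap: 0.5
```

```bash
python3 - <<'E'
from h import *
import cv2
todo((42,-180),68)
a=read_camera("side")[110:260,170:320,::-1]
cv2.imwrite("pics/a3.png",cv2.resize(a,(600,600),interpolation=cv2.INTER_CUBIC))
# predicted crop pixels of raised near edge for tilts
c=get_calibration("side")
t=-.1646
for th in(.6,.65,.7,.75):
  for y in(-142.5,-217.5):
    l=-65*np.cos(th);z=75+65*np.sin(th)
    p=np.array([507.8+np.cos(t)*l-np.sin(t)*y,-32.5+np.sin(t)*l+np.cos(t)*y,z])
    q=R.from_rotvec(c["attitude"]).inv().apply(p-c["xyz"])*[1,-1,-1];u=c["intrinsics"]@q/q[2]
    print(th,y,((u[0]-170+.5)*4).round(),((u[1]-110+.5)*4).round())
E
```

```text
4.75 [ 489.3 -386.7  271. ] [-0.2 -0.2 -0.3] 0.5015413513648967 shift [ 0.003  -0.6911  0.8109] turn 0.004594801962766578 z [ 0.0129 -0.0036 -0.9999]
0.6 -142.5 399.0 159.0
0.6 -217.5 413.0 108.0
0.65 -142.5 396.0 156.0
0.65 -217.5 411.0 105.0
0.7 -142.5 394.0 153.0
0.7 -217.5 409.0 102.0
0.75 -142.5 391.0 150.0
0.75 -217.5 406.0 99.0
```

View pics/a3.png

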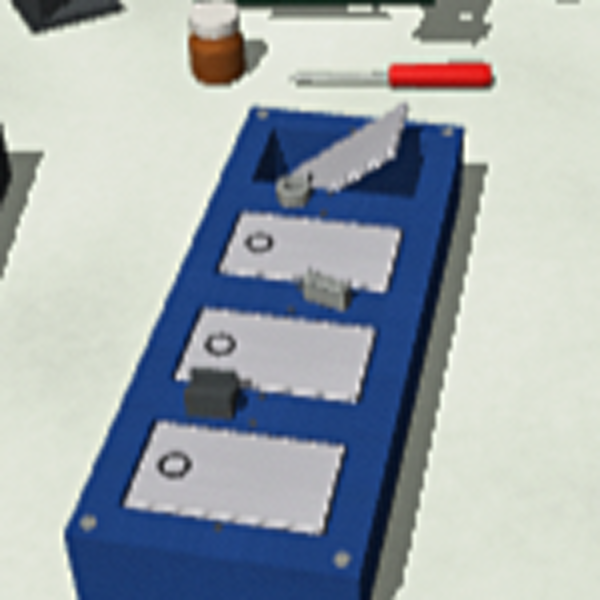

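The raised edge's corners are at about (406,103) and (391,155), against (409,102) and (394,153) predicted for 0.7 rad. The gauges and other plates look unmoved.

```bash
python3 -c "
from bench import order
print(order.finish_job())"
```

```text
the job is handed in; nothing more can be done
None
```

The unlatched plate was the first one I pressed, in well 1 (the robot's right). I pushed it open to its stop, left it open and handed the job in at about 4.8 s. The other three plates were not touched.

- **Finding it:** the plate gave way steadily at about 4 N on its finger mark.
- **Reaching the stop:** I pushed until the force rose to 15 N. The fingertip then slid about 1 mm along the plate on a slope of about 0.7 rad, so it was at its stop.
- **Last picture:** with the arm withdrawn, the raised edge lay within about 3 px (in the 4× enlarged crop) of where a 0.7 rad tilt predicts. That is good to roughly 0.05 rad, so the stop itself rests on the force rise. The three gauges, the jar and the screwdriver looked unmoved. The caliper and turned part were outside that picture, and the arm never went near them.
- **Force:** the wrist force read nearly zero at the end. No check failed or disagreed.

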